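# Gauge the inlay channel of an instrument body

## Task

First swing the raised hold-down clamp fully down onto the wooden instrument body. Then take the upright channel gauge from its slotted stand, lower its tip into the square pocket where the channel starts, and run it slowly and gently (a few centimetres a second) along the whole channel to its plain closed end, keeping the tip down in the channel and off the top face. Finally hang the gauge back upright in its stand, collar resting on the stand's top at about the middle of the block, and leave the clamp down and everything else on the bench where it is.

Things in the scene. Friction and masses are not known exactly. Their poses are not given: they have to be found in the camera images.
- blank: Red-brown wooden instrument body, 200 (x) by 180 (y) mm, in a fixed plywood cradle; origin under its centre, on the bench; top face 66 mm up. A pale channel, 11 mm wide, 7 mm deep, in the top face: from a 20 mm square pocket along the +y edge towards -x, slanting across the corner, then along the -x edge towards -y to a plain closed end.
- clamp (a joint): Hold-down clamp: a stiff steel arm 26 mm wide, 12 mm thick, 106 mm long, on a post beside the -y edge of the instrument body; 0 = fully down, lying level over the body along the body's +y, 1.57 = upright; turns about the body's x axis through clamp_hinge; stays where it is left; takes about 2 N at the bar. Starts raised.
- clamp_hinge (a point): Centre of the clamp's hinge, 82 mm above the bench, 108 mm to -y and 50 mm to +x of the instrument body's origin. Its axis is the body's x.
- clamp_bar (a point): Middle of the wooden cross bar at the clamp arm's free end (bar 16 mm thick, 60 mm long along the body's x), 104 mm from the hinge.
- channel_start (a point): In the frame of the instrument body; lies on the channel's centre line at the height of the top face: middle of the 20 mm square pocket where the channel starts, at (65, 62) mm. All channel points move with the body.
- channel_run1 (a point): In the frame of the instrument body; lies on the channel's centre line at the height of the top face: middle of the first straight run, (21.5, 62) mm.
- channel_bend1 (a point): In the frame of the instrument body; lies on the channel's centre line at the height of the top face: first bend, (-22, 62) mm.
- channel_run2 (a point): In the frame of the instrument body; lies on the channel's centre line at the height of the top face: middle of the slanting run, (-47, 37) mm.
- channel_bend2 (a point): In the frame of the instrument body; lies on the channel's centre line at the height of the top face: second bend, (-72, 12) mm.
- channel_run3 (a point): In the frame of the instrument body; lies on the channel's centre line at the height of the top face: middle of the last straight run, (-72, -25) mm.
- channel_end (a point): In the frame of the instrument body; lies on the channel's centre line at the height of the top face: end of the channel, (-72, -62) mm; the closing wall is 8 mm beyond it.
- gauge: Channel gauge, a hand stylus hanging upright in the stand: brass collar 36 mm across, 6 mm thick; above it a dark wooden handle 20 by 20 mm, from 6 to 80 mm above the origin; below it a steel shank 12 mm thick, 32 mm long, then a pin 5 mm thick. Origin: centre of the collar's underside; z up the handle; x, y square to the handle's flats. 0.12 kg.
- gauge_tip (a point): Rounded lower end of the gauge's pin, 55 mm below the gauge's origin, on its axis.
- stand: Fixed wooden stand for the gauge, 90 by 82 mm, 75 mm tall; a slot 20 mm wide runs through it from its -x face to 60 mm deep, open above; the gauge's collar rests on the top either side of the slot. Origin under the centre, z up, turned up to 0.5 rad. Left or right of the instrument body.
- stand_seat (a point): Where the gauge's origin belongs: on the slot's centre line, at the height of the stand's top (75 mm), 8 mm to -x of the stand's centre; the gauge may hang up to 20 mm from it.
- glue_pot: Dark steel glue pot, 84 mm across plus two side handles, 75 mm tall, standing on the other side of the instrument body from the stand; origin under its centre. Leave alone.
- mallet: Hammer 200 mm long lying on the bench; leave alone.
- brush: Brush 170 mm long lying on the bench; leave alone.
- offcut: Red-brown wooden offcut 25 by 120 by 22 mm lying between robot and instrument body; leave alone.
- oil_jar: Amber jar 56 mm across, 85 mm tall; leave alone.
- plane: Wooden hand plane 150 by 50 mm, about 80 mm tall; leave alone.
Things that resemble listed ones, but are neither listed nor needed, are in the scene too. What is shaped like the gauge but purple or white is not meant.

How it is judged:
On the way, in this order (a step that is already met when the one before it is completed fails the run):
1. the clamp is fully down (value of joint clamp below 0.08 rad), for 0.2 s.
2. the gauge's tip is down in the square pocket at the start of the channel (tip at least 2 mm below the top face and within 8 mm of that point) (z of gauge_tip in the frame of blank below 0.064 m and horizontal distance between gauge_tip and channel_start below 0.008 m), for 0.2 s.
3. the tip, in the channel, passes the middle of the first run (tip at least 2 mm below the top face and within 8 mm of that point) (z of gauge_tip in the frame of blank below 0.064 m and horizontal distance between gauge_tip and channel_run1 below 0.008 m), for 0.08 s.
4. the tip, in the channel, passes the first bend (tip at least 2 mm below the top face and within 8 mm of that point) (z of gauge_tip in the frame of blank below 0.064 m and horizontal distance between gauge_tip and channel_bend1 below 0.008 m), for 0.08 s.
5. the tip, in the channel, passes the middle of the slanting run (tip at least 2 mm below the top face and within 8 mm of that point) (z of gauge_tip in the frame of blank below 0.064 m and horizontal distance between gauge_tip and channel_run2 below 0.008 m), for 0.08 s.
6. the tip, in the channel, passes the second bend (tip at least 2 mm below the top face and within 8 mm of that point) (z of gauge_tip in the frame of blank below 0.064 m and horizontal distance between gauge_tip and channel_bend2 below 0.008 m), for 0.08 s.
7. the tip, in the channel, passes the middle of the last run (tip at least 2 mm below the top face and within 8 mm of that point) (z of gauge_tip in the frame of blank below 0.064 m and horizontal distance between gauge_tip and channel_run3 below 0.008 m), for 0.08 s.
8. the tip, in the channel, has come to its plain closed end (tip at least 2 mm below the top face and within 8 mm of that point) (z of gauge_tip in the frame of blank below 0.064 m and horizontal distance between gauge_tip and channel_end below 0.008 m), for 0.2 s.
At the end, for the whole second after the job is handed in: The clamp is fully down (joint below 0.08 rad); the gauge hangs released and at rest in its stand, upright within 0.15 rad, its collar on the stand's top within 4 mm in height and within 20 mm of the seat point (value of joint clamp below 0.08 rad and horizontal distance between gauge and stand_seat below 0.02 m and z of gauge in the frame of stand_seat between -0.004 and 0.004 m and angle between gauge's own z axis and vertical below 0.15 rad and linear speed of gauge below 0.02 m/s); the robot touches nothing.
It fails at once if the tip moves faster than 0.12 m/s while it is in the channel (x of gauge_tip in the frame of blank between -0.1 and 0.1 m and y of gauge_tip in the frame of blank between -0.09 and 0.09 m and z of gauge_tip in the frame of blank below 0.065 m and linear speed of gauge above 0.12 m/s).
It fails at once if the gauge presses on the instrument body or its clamp with more than 20 N (contact force between gauge and blank above 20 N).
It fails at once if the tip comes out of the channel part-way or is run over the top face (tip 0 to 12 mm above the face, more than 25 mm from both channel ends) (x of gauge_tip in the frame of blank between -0.1 and 0.1 m and y of gauge_tip in the frame of blank between -0.09 and 0.09 m and z of gauge_tip in the frame of blank between 0.066 and 0.078 m and horizontal distance between gauge_tip and channel_start above 0.025 m and horizontal distance between gauge_tip and channel_end above 0.025 m).
It fails at once if one of the other loose things on the bench is moved more than 30 mm (distance of any of glue_pot, mallet, brush, offcut, oil_jar, plane from where it was at the start of the episode above 0.03 m).
It also fails if it takes over 64 s, if anything falls off the work surface, if the arm or the gripper's body presses on something with over 40 N, if the wrist force passes 120 N, or if a joint passes its speed limit or range.

## Robot

A 6-joint arm with a two-finger parallel gripper is mounted at the origin on the work surface. World frame = base frame: x ahead of the robot, y to its left, z up, the work surface at z = 0. Lengths are in m, angles in rad, forces in N, time in s.
With the tool pointing down it reaches from about 0.35 to 0.975 m from the base axis. Payload 17.4 kg.
Tool frame: the origin (TCP) lies midway between the tips of the shut fingers; the grasp point (between the pads) lies 19 mm behind it; z points along the fingers, y is the line along which they close (so a half turn about z gives the same grasp; the last joint's range is limited). The gripper opens to 85 mm and grips with 20 to 120 N. Pads are 22 mm wide; open, the fingers measure 114 mm over their backs; the gripper's body (76 mm by 85 mm) begins 54 mm behind the grasp point. The pads swing forward as they close: fully open they stand 13 mm farther back than shut.
Start: joints at [-1.271, 0.116, 1.442, -0, 1.584, -0.038], TCP at [0.224, -0.637, 0.231] pointing down, gripper open.
Joint ranges: [-2.83, 2.83], [-0.83, 2.19], [0.07, 2.5], [-1.14, 4.28], [0.01, 3], [-2.97, 2.97]. Speed limits (rad/s): [1.89, 1.89, 2.22, 3.14, 3.14, 3.14].

## Interface

Orientations are given as a rotation vector (axis times angle).
In Python, from bench import arm gives the robot as it stands.
- The arm moves only by the tool carry_out, never from a script. Its argument "moves" is a list of rows, each a list of 3 entries, a list of its own where there are three numbers: the shift along the tool's x, y, z in mm, then the turn about the tool's z in degrees, then the opening, from 0 (shut) to 1 (fully open). A call has 1 to 8 rows; each row shifts and turns the commanded pose from where the row before left it, along the tool's axes as they then stand; what a row does not reach is not made up. A row lasts 1/12 s, in which the tool goes at most 41.7 mm and 7.16 degrees, less where a joint would pass 70% of its speed; a pose out of reach is approached as far as the arm can. A call is refused whole if a number of a shift passes 41.7 or a number of a turn 7.16, either way. A call with a gripper value outside its range is refused whole. The fingers move at their own pace and stop on an object; "grip_force" is the grip in N (left out, the last holds). Time passes only in rows, so rows that do not move let the fingers close. It gives the time, the measured TCP pose, the force, the opening and the grip force at its end, in the units of the state.
- arm.sense(): the state, without advancing time (a new reading comes with each control period).
- arm.get_image(name): name is "side" or "top" or "wrist"; returns a dict with "img" (384x512x3 uint8, red, green, blue), "fx", "fy", "cx", "cy" (pixels), "pose" (4x4, takes a point from camera to world coordinates). Camera axes: x right, y up, looking along -z (the intrinsics and any distortion apply to the point x, -y, -z); pixel columns grow to the right and rows downward; lengths in m; the calibration is good to about 2 mm. A picture is of the moment at which its call begins. There is no depth.
- arm.job_done(): hands the job in; it is judged then, once.
The state is a dict: "time": time; "joint_pos": joint angles; "qvel": joint speeds; "joint_efforts": joint torques, N m; "position": TCP position; "orientation": TCP orientation; "wrist_force": force on the tool from outside, world axes, zero at the start; "ft_torque": the same for the moment, N m; "width": finger opening in m; "gripper_force": force on a finger pad.
Only numpy, scipy, OpenCV 4.12 (cv2) and the standard library are available. Lean on these libraries where they do the work, as an engineer would, in place of code of your own. Each camera call takes 0.05 s, during which the arm holds its last target. There are 200 camera calls.

## Working session

There is one attempt and no reset: what is moved stays moved. The work goes in short steps, Python scripts to look and compute and a tool call to move; the robot and the scene stay as the last step left them, time stands still between calls to the robot, and variables do not carry over. Pictures are saved under pics/ and viewed, at most 10 in all, crops included, and the job is handed in when it is done.

Besides the shell and the picture viewer there is one more tool, called after ">>>" by a JSON object that holds its "name" and its "arguments". carry_out: Moves the arm, as the interface text tells. Its arguments: {"type":"object","properties":{"moves":{"type":"array"},"grip_force":{"type":"number"}},"required":["moves"]}

```bash
mkdir -p pics; ls
python3 - <<'E'
from bench import arm
import cv2,pickle
s=arm.sense();print(s)
d={}
for n in("side","top","wrist"):
    g=arm.get_image(n);d[n]=g;print(n,{k:v for k,v in g.items() if k!='img'})
pickle.dump(d,open('im0.pkl','wb'))
import numpy as np
for n in("top","side"):
    cv2.imwrite(f'pics/{n}0.png',cv2.resize(d[n]['img'][:,:,::-1],(800,600),interpolation=cv2.INTER_CUBIC))
E
```

```text
pics
{'time': 0.0, 'joint_pos': array([-1.27079892e+00,  1.16484098e-01,  1.44228788e+00,  9.42873142e-06,
        1.58398649e+00, -3.78117847e-02]), 'qvel': array([ 0.00016773, -0.00123028, -0.00115281, -0.00079844,  0.00110973,
       -0.00079831]), 'joint_efforts': array([ 8.91077289e-04, -7.31989574e+01, -6.32491279e+01, -7.54718997e-06,
        6.20743667e-03,  3.79286831e-06]), 'position': array([ 0.22363809, -0.63666929,  0.2305494 ]), 'orientation': array([-3.09574560e+00, -5.27915684e-01,  2.24611144e-04]), 'wrist_force': array([ 0.01652649, -0.5595355 ,  0.69655767]), 'ft_torque': array([-0.00661452,  0.01259491, -0.03420348]), 'gripper_force': 0.0, 'width': 0.08518029147592161}
side {'fx': 426.2322841741129, 'fy': 426.2322841741129, 'cx': 252.46671848713655, 'cy': 177.30905024084197, 'pose': array([[ 0.98575794,  0.08332716, -0.14607487,  0.25777564],
       [-0.1669505 ,  0.58932551, -0.79045745, -1.22674648],
       [ 0.02021907,  0.80358698,  0.59484381,  1.02076925],
       [ 0.        ,  0.        ,  0.        ,  1.        ]])}
top {'fx': 465.5433311372645, 'fy': 465.5433311372645, 'cx': 253.37214025805073, 'cy': 186.66608222352127, 'pose': array([[ 0.01626734,  0.98436722, -0.17537544,  0.29286216],
       [-0.99975381,  0.01866032,  0.01200435,  0.022786  ],
       [ 0.01508925,  0.17513698,  0.98442844,  1.3691869 ],
       [ 0.        ,  0.        ,  0.        ,  1.        ]])}
wrist {'fx': 279.7425076504666, 'fy': 279.7425076504666, 'cx': 260.74538785819385, 'cy': 192.29933840832578, 'pose': array([[ 3.31687935e-01,  9.01855119e-01,  2.76840130e-01,
         2.94806378e-01],
       [-9.43388711e-01,  3.17372084e-01,  9.63986505e-02,
        -6.13092893e-01],
       [-9.23712723e-04, -2.93142123e-01,  9.56068430e-01,
         3.72987698e-01],
       [ 0.00000000e+00,  0.00000000e+00,  0.00000000e+00,
         1.00000000e+00]])}
```

View pics/top0.png

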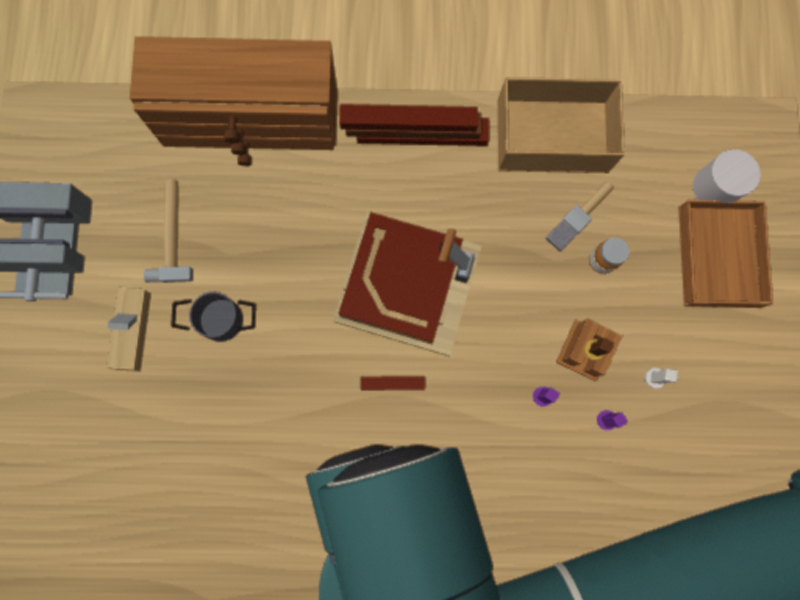

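View pics/side0.png

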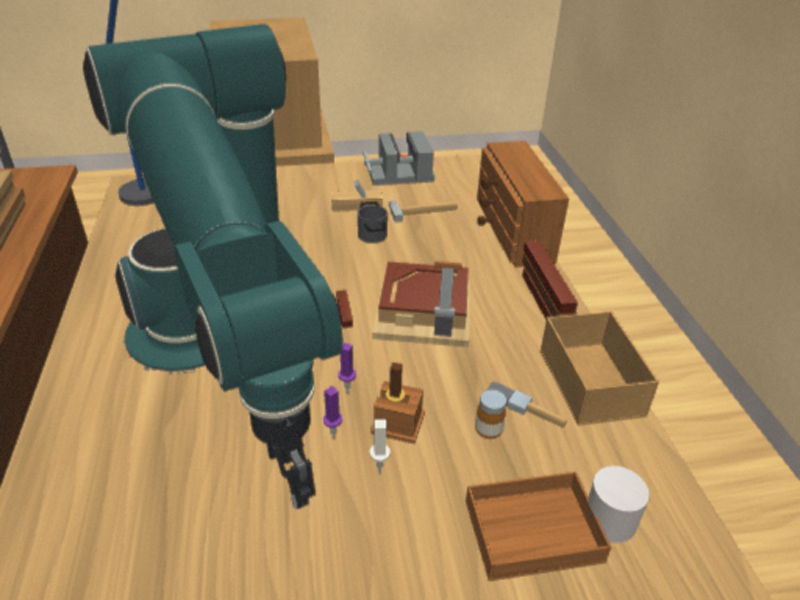

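The top view shows the body (pocket at 379,234; channel end at 428,325; raised clamp at 460,262) and the stand at (590,348). There are four gauge-like things: brown handle with a brass collar in the stand (600,347), purple (545,397), purple (611,420) and white (660,377). Only the brown and brass one fits. I'll confirm that in an enlarged crop.

```bash
cat > h.py <<'E'
import numpy as np,cv2,pickle
from scipy.optimize import least_squares
from scipy.spatial.transform import Rotation as R
def proj(g,P):
    T=g['pose'];p=(np.atleast_2d(P)-T[:3,3])@T[:3,:3]
    return np.c_[g['cx']+g['fx']*p[:,0]/-p[:,2], g['cy']+g['fy']*-p[:,1]/-p[:,2]]
def ray(g,uv,z):
    T=g['pose'];d=T[:3,:3]@np.array([(uv[0]-g['cx'])/g['fx'],-(uv[1]-g['cy'])/g['fy'],-1]);o=T[:3,3]
    return o+d*(z-o[2])/d[2]
def body(p,P):  # p=(x,y,yaw), P body-frame pts
    c,s=np.cos(p[2]),np.sin(p[2]);P=np.atleast_2d(P)
    return np.c_[p[0]+c*P[:,0]-s*P[:,1],p[1]+s*P[:,0]+c*P[:,1],P[:,2]]
def fit(g,P,uv,p0):
    r=least_squares(lambda p:(proj(g,body(p,P))-uv).ravel(),p0);return r.x,np.sqrt((r.fun**2).mean())
def tile(img,x0,y0,w,h,W=400,H=300,step=10):
    t=cv2.resize(np.ascontiguousarray(img[y0:y0+h,x0:x0+w,::-1]),(W,H),interpolation=cv2.INTER_CUBIC)
    for u in range(x0-x0%step+step,x0+w,step):
        X=int((u-x0)*W/w);cv2.line(t,(X,0),(X,4),(0,255,0),1);cv2.putText(t,str(u),(X-9,14),0,.32,(0,255,0),1)
    for v in range(y0-y0%step+step,y0+h,step):
        Y=int((v-y0)*H/h);cv2.line(t,(0,Y),(4,Y),(0,255,0),1);cv2.putText(t,str(v),(6,Y+4),0,.32,(0,255,0),1)
    return t
E
python3 - <<'E'
from h import *
d=pickle.load(open('im0.pkl','rb'));t,s=d['top']['img'],d['side']['img']
o=np.vstack([np.hstack([tile(t,208,130,104,78+20-20),tile(t,336,196,88,66)]),np.hstack([tile(s,232,160,80,60),tile(s,200,212,100,75)])])
cv2.imwrite('pics/c1.png',o)
T=d['wrist']['pose']
from bench import arm
q=arm.sense();Rt=R.from_rotvec(q['orientation']).as_matrix();print(Rt.round(3));print('cam in tool',(Rt.T@(T[:3,3]-q['position'])).round(4),'\n',(Rt.T@T[:3,:3]).round(3))
E
```

```text
[[ 0.943  0.331 -0.   ]
 [ 0.331 -0.943  0.001]
 [ 0.    -0.001 -1.   ]]
cam in tool [ 0.075   0.0012 -0.1423] 
 [[ 0.     0.956  0.293]
 [ 1.    -0.    -0.   ]
 [-0.     0.293 -0.956]]
```

View pics/c1.png

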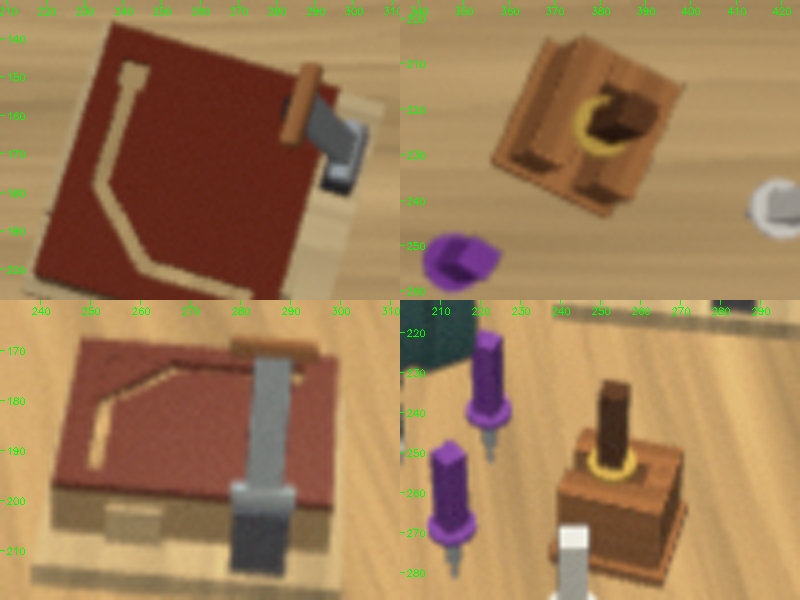

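Confirmed: the brown handle with the brass collar in the stand (top px 381,223) is the gauge. The purple and white ones are decoys standing on the bench. Next comes a rough fit.

Run:
```python
from h import *
d=pickle.load(open('im0.pkl','rb'));t,s=d['top'],d['side']
P=np.array([[100,90,66],[100,-90,66],[-100,90,66],[65,62,60],[-22,62,60],[-72,12,60]])/1e3
uv=np.array([[236.6,135.7],[295.9,152.9],[216.6,202.0],[242.8,150.0],[234.5,177.3],[246.2,199.7]])
p,e=fit(t,P,uv,[.6,0,-.3]);print(p,e)
print((proj(t,body(p,P))-uv).round(1))
for n,q in dict(hinge=[50,-108,82],start=[65,62,66],end=[-72,-62,66]).items(): print(n,body(p,np.array(q)/1e3).round(4))
print('gauge collar top/side',ray(t,(381.1,223.5),.081),ray(s,(253,252.5),.081))
# clamp bar by angle vs top px (tile1 (302,104))
for a in (1.0,1.2,1.4,1.57):
    b=body(p,np.array([.05,-.108+.104*np.cos(a),.082+.104*np.sin(a)]));print(a,b.round(3),proj(t,b).round(1),proj(s,b).round(1))
```

```text
[ 0.55434646 -0.00316758 -0.2622775 ] 0.45747702318031946
[[ 0.  -0. ]
 [ 0.6 -0.4]
 [ 0.1 -0.7]
 [-0.2  0. ]
 [-0.4  1.1]
 [-0.2  0.1]]
hinge [[ 0.5746 -0.1204  0.082 ]]
start [[0.6332 0.0399 0.066 ]]
end [[ 0.4687 -0.0444  0.066 ]]
gauge collar top/side [ 0.42497296 -0.35010668  0.081     ] [ 0.42696543 -0.35114192  0.081     ]
1.0 [[ 0.589 -0.066  0.17 ]] [[281.9 156.5]] [[286.  169.3]]
1.2 [[ 0.584 -0.084  0.179]] [[289.  157.6]] [[286.  170.2]]
1.4 [[ 0.579 -0.103  0.184]] [[296.5 159.1]] [[285.9 172.3]]
1.57 [[ 0.575 -0.12   0.186]] [[303.1 160.8]] [[285.8 175. ]]
```

```bash
cat >> h.py <<'E'
def plan(wps,grip,vmax=38.,start=None):
    """wps: (x,y,z,yaw[,mm per row]) in m, rad; prints rows in groups of 8, tool down"""
    import json
    if start is None:
        from bench import arm
        q=arm.sense();M=R.from_rotvec(q['orientation']).as_matrix();start=[*q['position'],np.arctan2(M[1,0],M[0,0])]
    c=np.array(start,float);rows=[]
    for w in wps:
        v=w[4] if len(w)>4 else vmax;g=np.array(w[:4]);d=g-c;d[3]=(d[3]+np.pi)%(2*np.pi)-np.pi
        n=max(1,int(np.ceil(max(np.linalg.norm(d[:3])*1e3/v,abs(np.degrees(d[3]))/6.9))))
        c0=c.copy()
        for i in range(n):
            t=c0+d*(i+1)/n;e=(t-c);cy,sy=np.cos(c[3]),np.sin(c[3])
            s=[round(1e3*(cy*e[0]+sy*e[1]),1),round(1e3*(sy*e[0]-cy*e[1]),1),round(-1e3*e[2],1)]
            a=round(-np.degrees(e[3]),1)
            c=c+np.array([(cy*s[0]+sy*s[1])/1e3,(sy*s[0]-cy*s[1])/1e3,-s[2]/1e3,-np.radians(a)])
            rows.append([s,a,grip])
    for i in range(0,len(rows),8): print(json.dumps(rows[i:i+8]).replace(' ',''))
    print('end',c.round(4),len(rows))
    return c
E
python3 -c "
from h import *
plan([(.35,-.335,.27,-.2622)],0)"
```

```text
[[[24.4,-27.0,-4.4],3.8,0],[[22.5,-28.5,-4.3],3.8,0],[[20.5,-30.0,-4.4],3.9,0],[[18.5,-31.3,-4.4],3.8,0],[[16.4,-32.4,-4.3],3.8,0],[[14.2,-33.5,-4.4],3.8,0],[[11.9,-34.3,-4.4],3.8,0],[[9.7,-35.0,-4.3],3.9,0]]
[[[7.2,-35.7,-4.4],3.8,0]]
end [ 0.35   -0.335   0.27   -0.2626] 9
```

>>> {"name": "carry_out", "arguments": {"moves": [[[24.4, -27.0, -4.4], 3.8, 0], [[22.5, -28.5, -4.3], 3.8, 0], [[20.5, -30.0, -4.4], 3.9, 0], [[18.5, -31.3, -4.4], 3.8, 0], [[16.4, -32.4, -4.3], 3.8, 0], [[14.2, -33.5, -4.4], 3.8, 0], [[11.9, -34.3, -4.4], 3.8, 0], [[9.7, -35.0, -4.3], 3.9, 0]]}}

```text
time: 0.82
position: [0.3362, -0.367, 0.2662]
orientation: [-3.126, 0.313, 0.0]
wrist_force: [1.2, -0.1, 0.5]
width: 0.0003
gripper_force: 0.0
```

>>> {"name": "carry_out", "arguments": {"moves": [[[7.2, -35.7, -4.4], 3.8, 0], [[0, 0, 0], 0, 0], [[0, 0, 0], 0, 0], [[0, 0, 0], 0, 0]]}}

```text
time: 1.15
position: [0.35, -0.3352, 0.2705]
orientation: [3.115, -0.409, -0.0]
wrist_force: [-0.7, 0.1, -0.8]
width: -0.0
gripper_force: 0.0
```

Run:
```python
from h import *
from bench import arm
q=arm.sense();print(q['position'],q['orientation'],q['wrist_force'])
w=arm.get_image('wrist');pickle.dump(w,open('w1.pkl','wb'))
cv2.imwrite('pics/w1.png',tile(w['img'],0,0,512,384,800,600,20))
# next: over the body, camera above its middle
plan([(.46,.02,.30,-.2622)],0)
```

```text
[ 0.34999248 -0.33524264  0.27049255] [ 3.11463951e+00 -4.09090666e-01 -1.39077675e-04] [-0.71650524  0.05857913 -0.76735364]
[[[1.4,-37.2,-3.0],-0.0,0],[[1.5,-37.2,-2.9],-0.0,0],[[1.4,-37.2,-3.0],-0.0,0],[[1.4,-37.2,-3.0],-0.0,0],[[1.4,-37.2,-3.0],-0.0,0],[[1.5,-37.2,-2.9],-0.0,0],[[1.4,-37.2,-3.0],-0.0,0],[[1.4,-37.2,-3.0],-0.0,0]]
[[[1.4,-37.3,-3.0],-0.0,0],[[1.5,-37.2,-2.9],-0.0,0]]
end [ 0.4601  0.02    0.3    -0.2622] 10
```

View pics/w1.png

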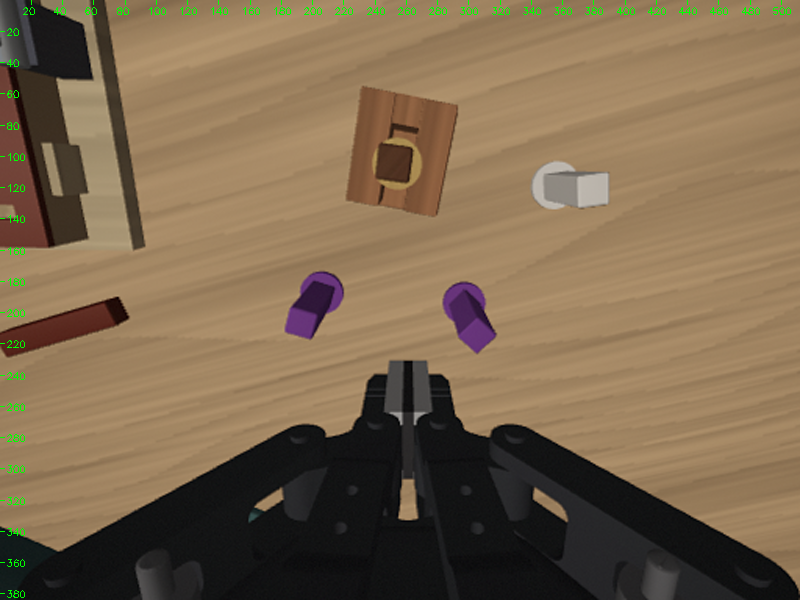

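The wrist view shows the stand's top corners at about (232,56), (292,67), (279,138) and (222,129). The slot opens towards the robot. The gauge's collar is at (255,105) and its handle flats lie nearly square to the tool.

Run:
```python
from h import *
w=pickle.load(open('w1.pkl','rb'));k=1.5625
uv=np.array([[347,201],[362,87],[457,104],[436,216]])/k
P=np.array([[-45,41,75],[45,41,75],[45,-41,75],[-45,-41,75]])/1e3
p,e=fit(w,P,uv,[.43,-.35,-.4]);print('stand',p.round(4),e)
st=body(p,np.array([-.008,0,.075]));print('seat',st.round(4))
print('collar',ray(w,np.array([398,164])/k,.081))
P=np.array([[-10,10,155],[10,10,155],[10,-10,155],[-10,-10,155]])/1e3
uv=np.array([[376,180],[377,144],[413,145],[411,182]])/k
g,e=fit(w,P,uv,[.43,-.35,-.27]);print('gauge',g.round(4),e)
```

```text
stand [ 0.4315 -0.3527 -0.4279] 5.430910830657157
seat [[ 0.4242 -0.3494  0.075 ]]
collar [ 0.42618059 -0.34949815  0.081     ]
gauge [ 0.4265 -0.349  -0.3065] 0.21496850142777388
```

>>> {"name": "carry_out", "arguments": {"moves": [[[1.4, -37.2, -3.0], 0, 0], [[1.5, -37.2, -2.9], 0, 0], [[1.4, -37.2, -3.0], 0, 0], [[1.4, -37.2, -3.0], 0, 0], [[1.4, -37.2, -3.0], 0, 0], [[1.5, -37.2, -2.9], 0, 0], [[1.4, -37.2, -3.0], 0, 0], [[1.4, -37.2, -3.0], 0, 0]]}}

```text
time: 1.87
position: [0.4386, -0.05, 0.2943]
orientation: [3.114, -0.413, -0.001]
wrist_force: [1.1, -1.3, 0.3]
width: -0.0002
gripper_force: 0.0
```

>>> {"name": "carry_out", "arguments": {"moves": [[[1.4, -37.3, -3.0], 0, 0], [[1.5, -37.2, -2.9], 0, 0], [[0, 0, 0], 0, 0], [[0, 0, 0], 0, 0], [[0, 0, 0], 0, 0]]}}

```text
time: 2.28
position: [0.4606, 0.0196, 0.2998]
orientation: [3.114, -0.412, -0.002]
wrist_force: [-0.3, 1.2, -0.1]
width: 0.0001
gripper_force: 0.0
```

Run:
```python
from h import *
from bench import arm
q=arm.sense();print(q['position'],q['orientation'],q['wrist_force'])
w=arm.get_image('wrist');pickle.dump(w,open('w2.pkl','wb'))
cv2.imwrite('pics/w2.png',tile(w['img'],0,0,512,384,800,600,20))
```

```text
[0.46062427 0.01961348 0.2997955 ] [ 3.11403800e+00 -4.11614481e-01 -1.65580569e-03] [-0.27114392  1.24332929 -0.09645475]
```

View pics/w2.png

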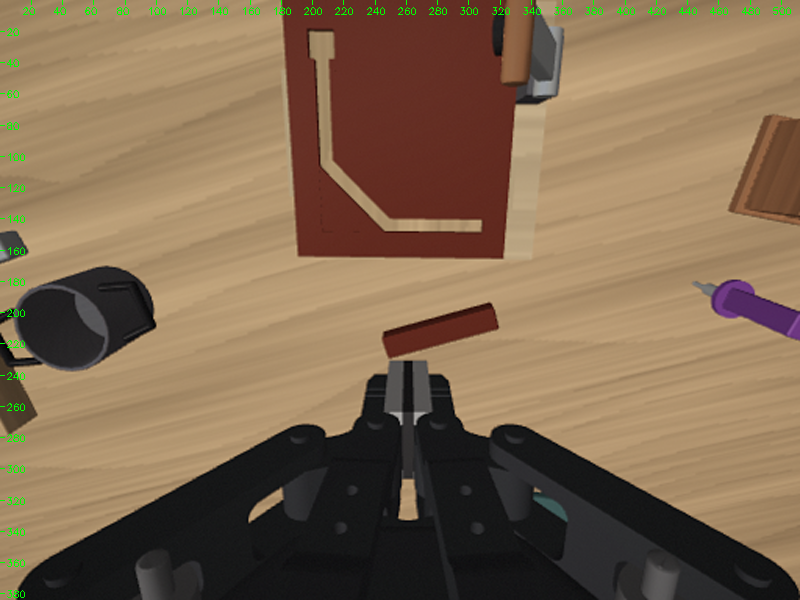

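The body view shows the channel clearly: pocket at about (205,29), bend 1 at (209,104), bend 2 at (248,144), closed wall at (308,145), lower body corners at (191,163) and (322,165). The clamp is still raised.

Run:
```python
from h import *
k=1.5625
w=pickle.load(open('w1.pkl','rb'))
uv=np.array([[347,201],[362,87],[457,104],[436,216]])/k
S=np.array([[-1,1],[1,1],[1,-1],[-1,-1]])
f=lambda p:(proj(w,body(p,np.c_[S*p[3:5],np.full(4,.075)]))-uv).ravel()
r=least_squares(f,[.43,-.35,-.4,.045,.041]);print('stand free',r.x.round(4),np.sqrt((r.fun**2).mean()))
print('slot ends',ray(w,np.array([405,126])/k,.075))
w=pickle.load(open('w2.pkl','rb'))
P=np.array([[-100,90,66],[-100,-90,66],[65,62,59],[-22,62,59],[-72,12,59],[-72,-70,59]])/1e3
uv=np.array([[298,255],[503,258],[321,45],[326.5,163],[387,225.5],[481.5,226]])/k
p,e=fit(w,P,uv,[.554,-.003,-.26]);print(p.round(4),e);print((proj(w,body(p,P))-uv).round(1).tolist())
# gradient based refinement: image of pale channel, compare to rendered mask
m=cv2.cvtColor(w['img'],cv2.COLOR_RGB2HSV)
pale=((w['img'][:,:,0]>150)&(w['img'][:,:,2]>70)).astype(np.float32)
roi=np.zeros_like(pale);q=proj(w,body(p,np.array([[95,85,66],[-95,85,66],[-95,-85,66],[40,-85,66],[40,30,66],[95,30,66]])/1e3));cv2.fillPoly(roi,[q.astype(int)],1)
pale=pale*roi
def ren(p):
    a=np.array([[65,62],[-22,62],[-72,12],[-72,-62]]);
    img=np.zeros((384*4,512*4),np.float32)
    L=lambda pts:np.round((proj(w,body(p,np.c_[np.array(pts)/1e3,np.full(len(pts),.059)]))*4+1.5)).astype(int)
    cv2.fillPoly(img,[L([[55,52],[55,72],[75,72],[75,52]])],1)
    o=5.5;t=o*np.tan(np.pi/8)
    cv2.fillPoly(img,[L([[65,62+o],[-22-t,62+o],[-72-o,12+t],[-72-o,-70],[-72+o,-70],[-72+o,12-t],[-22+t,62-o],[65,62-o]])],1)
    return cv2.resize(img,(512,384),interpolation=cv2.INTER_AREA)
from scipy.optimize import minimize
b=cv2.GaussianBlur(pale,(0,0),1.2)
c=lambda x:((cv2.GaussianBlur(ren(p+x*[.001,.001,.01]),(0,0),1.2)-b)**2).sum()
r=minimize(c,[0,0,0],method='Nelder-Mead',options=dict(initial_simplex=[[0,0,0],[3,0,0],[0,3,0],[0,0,3]]))
pf=p+r.x*[.001,.001,.01];print('refined',pf.round(4),c(np.zeros(3)),r.fun,b.sum())
# clamp angle: bar seen at view (516,47) centre
for a in (1.0,1.1,1.2,1.3):
    for dx in(-.03,.03):print(a,dx,(proj(w,body(pf,np.array([.05+dx,-.108+.104*np.cos(a),.082+.104*np.sin(a)])))*k).round(0))
np.save('body.npy',pf)
```

```text
stand free [ 0.4325 -0.3529 -0.4285  0.0398  0.0341] 0.14722810423560886
slot ends [ 0.45014035 -0.36115531  0.075     ]
[ 0.5577 -0.0022 -0.2735] 0.5221116275780171
[[-0.5, 0.8], [0.1, 0.3], [0.6, 0.5], [0.2, 0.0], [-0.1, -1.0], [-0.3, -0.7]]
refined [ 0.5577 -0.0016 -0.2759] 81.68288 62.93032455444336 1575.0
1.0 -0.03 [[489.  87.]]
1.0 0.03 [[497. -38.]]
1.1 -0.03 [[507.  86.]]
1.1 0.03 [[516. -42.]]
1.2 -0.03 [[526.  84.]]
1.2 0.03 [[537. -46.]]
1.3 -0.03 [[546.  84.]]
1.3 0.03 [[559. -49.]]
```

Run:
```python
from h import *
pf=np.load('body.npy')
W=lambda y,z,v=38:(*body(pf,np.array([.05,y,z]))[0],-.2622,v)
c=lambda a:(-.117+.098*np.cos(a)-.008*np.sin(a),.082+.098*np.sin(a)+.008*np.cos(a))
wp=[W(-.125,.29),W(-.125,c(1.13)[1]),W(c(1.2)[0],c(1.13)[1],15)]
plan(wp+[W(*c(a),12) for a in(1.05,.9,.75,.6,.45,.3,.15,0.05,0,-.03)],0)
```

```text
[[[24.6,20.1,1.6],-0.0,0],[[24.7,20.0,1.7],-0.0,0],[[24.6,20.1,1.6],-0.0,0],[[24.6,20.0,1.7],-0.1,0],[[24.6,20.1,1.6],0.0,0],[[24.6,20.1,1.7],0.0,0],[[0.0,0.0,29.0],0.0,0],[[0.0,0.0,29.0],0.0,0]]
[[[0.0,0.0,29.0],0.0,0],[[0.0,0.0,28.9],0.0,0],[[0.2,-12.0,0.0],0.0,0],[[0.1,-12.0,0.0],0.0,0],[[0.2,-12.0,0.0],0.0,0],[[0.1,-6.9,1.5],0.0,0],[[0.1,-6.9,1.6],0.0,0],[[0.1,-6.4,3.6],0.0,0]]
[[[0.1,-6.4,3.6],0.0,0],[[0.1,-5.8,4.6],0.0,0],[[0.0,-5.8,4.5],0.0,0],[[0.1,-5.1,5.4],0.0,0],[[0.1,-5.0,5.3],0.0,0],[[0.1,-4.2,6.1],0.0,0],[[0.0,-4.2,6.1],0.0,0],[[0.0,-3.3,6.6],0.0,0]]
[[[0.1,-3.2,6.6],0.0,0],[[0.0,-2.2,7.0],0.0,0],[[0.1,-2.3,7.0],0.0,0],[[-0.0,-1.7,9.7],0.0,0],[[-0.0,-0.6,4.9],0.0,0],[[-0.0,-0.2,2.9],0.0,0]]
end [ 0.6007 -0.0333  0.0871 -0.2622] 30
```

>>> {"name": "carry_out", "arguments": {"moves": [[[24.6, 20.1, 1.6], 0, 0], [[24.7, 20.0, 1.7], 0, 0], [[24.6, 20.1, 1.6], 0, 0], [[24.6, 20.0, 1.7], 0, 0], [[24.6, 20.1, 1.6], 0, 0], [[24.6, 20.1, 1.7], 0, 0], [[0, 0, 29], 0, 0], [[0, 0, 29], 0, 0]]}}

```text
time: 3.0
position: [0.5722, -0.1377, 0.2321]
orientation: [3.113, -0.418, 0.002]
wrist_force: [-0.3, -0.2, -1.2]
width: -0.0
gripper_force: 0.0
```

>>> {"name": "carry_out", "arguments": {"moves": [[[0, 0, 29], 0, 0], [[0, 0, 28.9], 0, 0], [[0.2, -12, 0], 0, 0], [[0.1, -12, 0], 0, 0], [[0.2, -12, 0], 0, 0], [[0.1, -6.9, 1.5], 0, 0], [[0.1, -6.9, 1.6], 0, 0], [[0.1, -6.4, 3.6], 0, 0]]}}

```text
time: 3.67
position: [0.588, -0.0792, 0.1693]
orientation: [3.115, -0.41, 0.004]
wrist_force: [0.4, -0.3, 3.6]
width: 0.0001
gripper_force: 1.2
```

>>> {"name": "carry_out", "arguments": {"moves": [[[0.1, -6.4, 3.6], 0, 0], [[0.1, -5.8, 4.6], 0, 0], [[0, -5.8, 4.5], 0, 0], [[0.1, -5.1, 5.4], 0, 0], [[0.1, -5.0, 5.3], 0, 0], [[0.1, -4.2, 6.1], 0, 0], [[0, -4.2, 6.1], 0, 0], [[0, -3.3, 6.6], 0, 0]]}}

```text
time: 4.33
position: [0.5981, -0.0413, 0.1248]
orientation: [3.115, -0.411, -0.0]
wrist_force: [0.9, 0.2, 0.3]
width: -0.0001
gripper_force: 0.5
```

>>> {"name": "carry_out", "arguments": {"moves": [[[0.1, -3.2, 6.6], 0, 0], [[0, -2.2, 7.0], 0, 0], [[0.1, -2.3, 7.0], 0, 0], [[0, -1.7, 6.0], 0, 0]]}}

```text
time: 4.67
position: [0.6005, -0.0326, 0.098]
orientation: [3.114, -0.411, -0.001]
wrist_force: [-0.2, -1.4, 0.7]
width: -0.0002
gripper_force: 0.4
```

>>> {"name": "carry_out", "arguments": {"moves": [[[0, -0.6, 4.0], 0, 0], [[0, -0.2, 2], 0, 0], [[0, 0, 0], 0, 0], [[0, 0, 0], 0, 0]]}}

```text
time: 5.0
position: [0.6009, -0.032, 0.0931]
orientation: [3.115, -0.411, 0.0]
wrist_force: [0.1, -0.7, -0.1]
width: 0.0001
gripper_force: 0.0
```

Run:
```python
from h import *
from bench import arm
q=arm.sense();print(q['position'],q['wrist_force'])
s=arm.get_image('side');cv2.imwrite('pics/s2.png',tile(s['img'],232,140,120,90,800,600,10))
```

```text
[ 0.6008724  -0.03202719  0.09313386] [ 0.09652552 -0.66110838 -0.11714806]
```

View pics/s2.png

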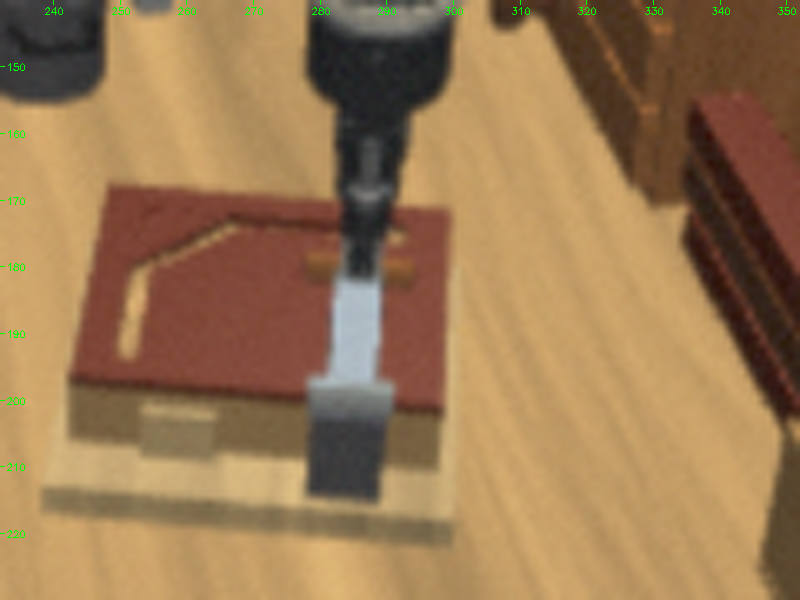

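The clamp lies nearly level, with its bar at (286,180). I'll press on in small steps until force shows.

>>> {"name": "carry_out", "arguments": {"moves": [[[0, 0, 2], 0, 0], [[0, 0, 1], 0, 0], [[0, 0, 0], 0, 0]]}}

```text
time: 5.3
position: [0.6008, -0.032, 0.0899]
orientation: [-3.115, 0.411, -0.0]
wrist_force: [0.6, 0.3, 0.3]
width: -0.0001
gripper_force: 0.0
```

>>> {"name": "carry_out", "arguments": {"moves": [[[0, 0, 1], 0, 0], [[0, 0, 1], 0, 0], [[0, 0, 0], 0, 0]]}}

```text
time: 5.55
position: [0.6009, -0.0319, 0.088]
orientation: [-3.114, 0.411, -0.0]
wrist_force: [-0.5, 0.3, 0.1]
width: 0.0001
gripper_force: 0.0
```

>>> {"name": "carry_out", "arguments": {"moves": [[[0, 0, 1], 0, 0], [[0, 0, 1], 0, 0], [[0, 0, 0], 0, 0]]}}

```text
time: 5.8
position: [0.601, -0.0319, 0.0878]
orientation: [-3.115, 0.411, -0.001]
wrist_force: [-8.2, 0.8, 16.8]
width: 0.0001
gripper_force: 8.9
```

>>> {"name": "carry_out", "arguments": {"moves": [[[0, 0, 1], 0, 0], [[0, 0, 0], 0, 0]]}}

```text
time: 5.97
position: [0.6011, -0.0319, 0.0876]
orientation: [-3.115, 0.411, -0.002]
wrist_force: [-13.8, 1.5, 27.4]
width: -0.0002
gripper_force: 13.2
```

Contact comes at z = 87.8 mm, which is the clamp arm's top face when level (82 + 6 mm). So the clamp is fully down. Next is the gauge.

Run:
```python
from h import *
plan([(.601,-.032,.11,-.2622,15),(.601,-.032,.16,-.2622,30),(.53,-.16,.225,-.2622),(.4264,-.3493,.225,-.3065),(.4264,-.3493,.125,-.3065),(.4264,-.3493,.091,-.3065,15)],.7)
```

```text
[[[-0.0,0.1,-11.2],-0.0,0.7],[[-0.1,0.0,-11.2],-0.0,0.7],[[0.0,0.0,-25.0],-0.0,0.7],[[0.0,0.0,-25.0],-0.0,0.7],[[-7.1,28.4,-13.0],-0.0,0.7],[[-7.0,28.4,-13.0],-0.0,0.7],[[-7.1,28.4,-13.0],-0.0,0.7],[[-7.1,28.4,-13.0],-0.0,0.7]]
[[[-7.0,28.5,-13.0],-0.0,0.7],[[-8.5,34.9,0.0],0.4,0.7],[[-8.2,35.0,0.0],0.4,0.7],[[-8.0,35.1,0.0],0.5,0.7],[[-7.7,35.1,0.0],0.4,0.7],[[-7.5,35.2,0.0],0.4,0.7],[[-7.2,35.2,0.0],0.4,0.7],[[-0.0,0.0,33.3],0.0,0.7]]
[[[-0.0,0.0,33.4],0.0,0.7],[[-0.0,0.0,33.3],0.0,0.7],[[-0.0,0.0,11.3],0.0,0.7],[[-0.0,0.0,11.4],0.0,0.7],[[-0.0,0.0,11.3],0.0,0.7]]
end [ 0.4264 -0.3493  0.091  -0.3062] 21
```

>>> {"name": "carry_out", "arguments": {"moves": [[[0, 0, -13], 0, 0], [[0, 0, -12], 0, 0], [[0, 0, -25.0], 0, 0], [[0, 0, -25.0], 0, 0], [[-7.1, 28.4, -13.0], 0, 0.7], [[-7.0, 28.4, -13.0], 0, 0.7], [[-7.1, 28.4, -13.0], 0, 0.7], [[-7.1, 28.4, -13.0], 0, 0.7]]}}

```text
time: 6.63
position: [0.5433, -0.1351, 0.2132]
orientation: [3.115, -0.41, 0.001]
wrist_force: [1.1, -1.5, -0.2]
width: 0.048
gripper_force: 0.0
```

>>> {"name": "carry_out", "arguments": {"moves": [[[-7.0, 28.5, -13.0], 0, 0.7], [[-8.5, 34.9, 0.0], 0.4, 0.7], [[-8.2, 35.0, 0.0], 0.4, 0.7], [[-8.0, 35.1, 0.0], 0.5, 0.7], [[-7.7, 35.1, 0.0], 0.4, 0.7], [[-7.5, 35.2, 0.0], 0.4, 0.7], [[-7.2, 35.2, 0.0], 0.4, 0.7], [[0, 0, 0], 0, 0.7]]}}

```text
time: 7.3
position: [0.4236, -0.3533, 0.2254]
orientation: [3.102, -0.485, -0.001]
wrist_force: [0.1, 0.7, 0.1]
width: 0.0596
gripper_force: 0.0
```

>>> {"name": "carry_out", "arguments": {"moves": [[[0, 0, 20], 0, 0.7], [[0, 0, 0], 0, 0.7], [[0, 0, 0], 0, 0.7]]}}

```text
time: 7.55
position: [0.426, -0.3488, 0.2047]
orientation: [-3.104, 0.479, 0.002]
wrist_force: [-0.5, -0.3, 0.4]
width: 0.0597
gripper_force: 0.0
```

Run:
```python
from h import *
from bench import arm
q=arm.sense();print(q['position'],q['width'])
w=arm.get_image('wrist');pickle.dump(w,open('w3.pkl','wb'));cv2.imwrite('pics/w3.png',tile(w['img'],130,110,260,195,800,600,10))
```

```text
[ 0.42602638 -0.3488453   0.20472979] 0.05965551593872211
```

View pics/w3.png

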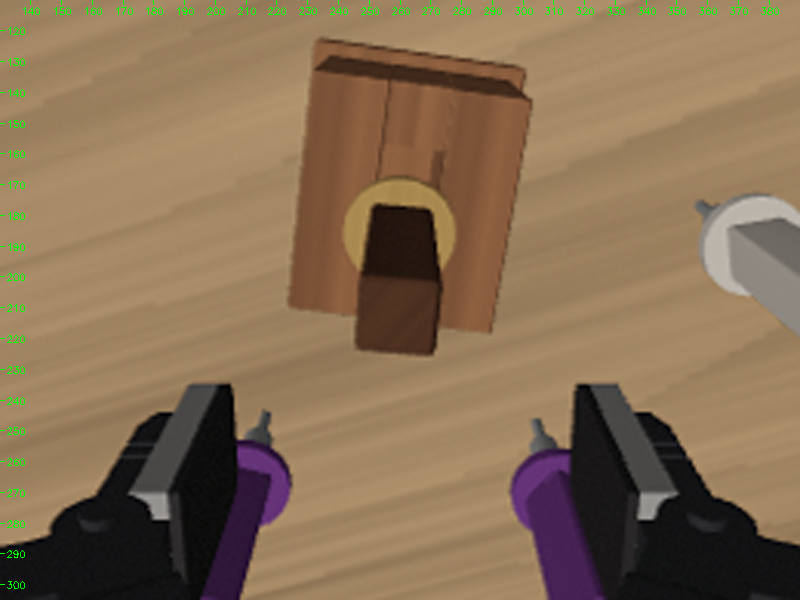

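The gauge stands centred between the open fingers, with its handle top at about (259,213) and turned slightly clockwise. I'll refine its yaw and position.

Run:
```python
from h import *
w=pickle.load(open('w3.pkl','rb'));o=np.array([130,110]);k=800/260
P=np.array([[-10,10,155],[10,10,155],[10,-10,155],[-10,-10,155]])/1e3
uv=o+np.array([[356,348],[359,275],[441,280],[435,354]])/k
print(fit(w,P,uv,[.426,-.349,-.3]))
print('collar',ray(w,o+np.array([399,233])/k,.081))
S=np.array([[-1,1],[1,1],[1,-1],[-1,-1]])
uv2=o+np.array([[289,307],[315,68],[531,99],[492,332]])/k
f=lambda p:(proj(w,body(p,np.c_[S*p[3:5],np.full(4,.075)]))-uv2).ravel()
r=least_squares(f,[.43,-.35,-.4,.045,.041]);print('stand',r.x.round(4),r.cost);print('seat',body(r.x,[-.008,0,.075]))
```

```text
(array([ 0.42734402, -0.34900339, -0.37100439]), np.float64(0.6615161805060291))
collar [ 0.4267745  -0.34878291  0.081     ]
stand [ 0.433  -0.3533 -0.4397  0.0398  0.0343] 0.2700925020133903
seat [[ 0.42573744 -0.34989094  0.075     ]]
```

>>> {"name": "carry_out", "arguments": {"moves": [[[1, 0, 36], 2.0, 0.7], [[0, 0, 36], 0, 0.7], [[0, 0, 26], 0, 0.7], [[0, 0, 14], 0, 0.7], [[0, 0, 2], 0, 0.7], [[0, 0, 0], 0, 0.5], [[0, 0, 0], 0, 0.4], [[0, 0, 0], 0, 0.3]], "grip_force": 50}}

```text
time: 8.27
position: [0.428, -0.3501, 0.0932]
orientation: [3.095, -0.533, 0.004]
wrist_force: [-0.7, -0.1, 0.6]
width: 0.0259
gripper_force: 0.0
```

>>> {"name": "carry_out", "arguments": {"moves": [[[0, 0, 0], 0, 0.1], [[0, 0, 0], 0, 0.1], [[0, 0, 0], 0, 0.0], [[0, 0, 0], 0, 0.0], [[0, 0, 0], 0, 0.0]], "grip_force": 50}}

```text
time: 8.68
position: [0.4279, -0.3501, 0.093]
orientation: [3.095, -0.533, 0.004]
wrist_force: [-0.5, 1.4, 6.9]
width: 0.0197
gripper_force: 48.8
```

>>> {"name": "carry_out", "arguments": {"moves": [[[0, 0, -10], 0, 0], [[0, 0, -20], 0, 0], [[0, 0, -30], 0, 0], [[0, 0, -30], 0, 0], [[0, 0, -20], 0, 0], [[0, 0, 0], 0, 0], [[0, 0, 0], 0, 0]]}}

```text
time: 9.27
position: [0.4275, -0.3498, 0.203]
orientation: [3.094, -0.533, 0.004]
wrist_force: [0.0, -0.1, -2.1]
width: 0.0197
gripper_force: 48.8
```

Run:
```python
from h import *
from bench import arm
q=arm.sense();print(q['position'],q['width'],q['wrist_force'],q['gripper_force'])
pf=np.load('body.npy');a=body(pf,[.065,.062,.066])[0];print(a)
M=R.from_rotvec(q['orientation']).as_matrix();y=np.arctan2(M[1,0],M[0,0]);print(y)
plan([(a[0],a[1],.203,y)],0)
```

```text
[ 0.42750954 -0.34978673  0.20297555] 0.019741042556663722 [ 0.00461266 -0.08274705 -2.09481903] 48.84113430976868
[0.63717514 0.04037168 0.066     ]
-0.34115050599617924
[[[5.6,-36.5,-0.0],-0.0,0],[[5.6,-36.5,-0.0],-0.0,0],[[5.6,-36.5,-0.0],-0.0,0],[[5.5,-36.4,-0.0],-0.0,0],[[5.6,-36.5,-0.0],-0.0,0],[[5.6,-36.5,-0.0],-0.0,0],[[5.6,-36.5,-0.0],-0.0,0],[[5.6,-36.5,-0.0],-0.0,0]]
[[[5.6,-36.5,-0.0],-0.0,0],[[5.6,-36.5,-0.0],-0.0,0],[[5.6,-36.4,-0.0],-0.0,0],[[5.5,-36.5,-0.0],-0.0,0]]
end [ 0.6371  0.0404  0.203  -0.3412] 12
```

>>> {"name": "carry_out", "arguments": {"moves": [[[5.6, -36.5, 0], 0, 0], [[5.6, -36.5, 0], 0, 0], [[5.6, -36.5, 0], 0, 0], [[5.5, -36.4, 0], 0, 0], [[5.6, -36.5, 0], 0, 0], [[5.6, -36.5, 0], 0, 0], [[5.6, -36.5, 0], 0, 0], [[5.6, -36.5, 0], 0, 0]]}}

```text
time: 9.93
position: [0.5671, -0.0875, 0.2]
orientation: [-3.096, 0.533, 0.002]
wrist_force: [0.9, -0.6, -1.0]
width: 0.0198
gripper_force: 49.2
```

>>> {"name": "carry_out", "arguments": {"moves": [[[5.6, -36.5, 0], 0, 0], [[5.6, -36.5, 0], 0, 0], [[5.6, -36.4, 0], 0, 0], [[5.5, -36.5, 0], 0, 0], [[0, 0, 20], 0, 0], [[0, 0, 22], 0, 0], [[0, 0, 0], 0, 0], [[0, 0, 0], 0, 0]]}}

```text
time: 10.6
position: [0.6359, 0.0406, 0.1574]
orientation: [3.095, -0.533, -0.005]
wrist_force: [-0.4, 0.6, -0.4]
width: 0.0194
gripper_force: 49.3
```

Run:
```python
from h import *
from bench import arm
q=arm.sense();print(q['position'],q['orientation'],q['wrist_force'])
d={n:arm.get_image(n) for n in('wrist','top','side')};pickle.dump(d,open('w4.pkl','wb'))
w=d['wrist'];a=tile(w['img'],172,140,180,135,800,600,10)
b=tile(d['top']['img'],216,130,64,48,260,195,10);c=tile(d['side']['img'],250,140,64,48,260,195,10)
a[405:,0:260]=b;a[405:,540:]=c
cv2.imwrite('pics/w4.png',a)
```

```text
[0.63592204 0.04063567 0.15740579] [ 3.09529403 -0.53311847 -0.00545484] [-0.43620685  0.63544705 -0.36112018]
```

View pics/w4.png

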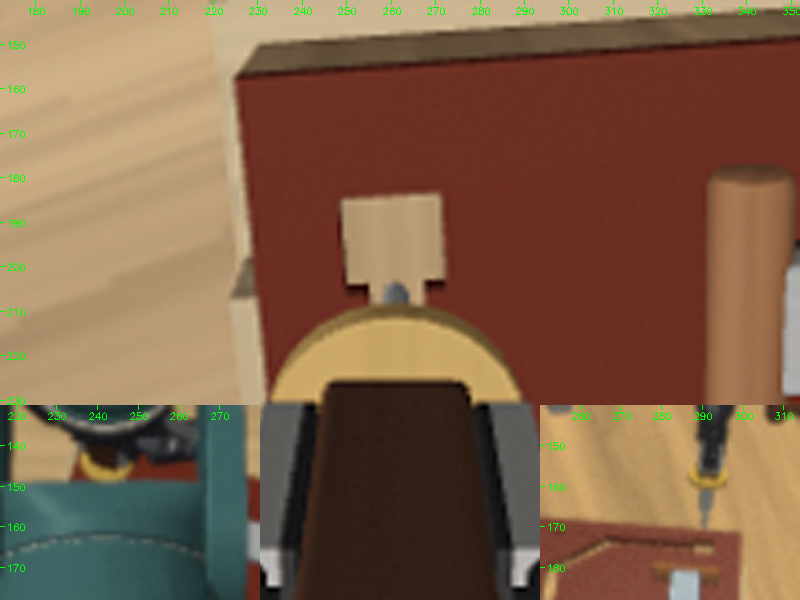

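The wrist view shows the pocket floor between about (249,185) and (271,203), and the pin tip at (261,204) in front of it. So the tip's offset from the pocket can be taken from this same picture.

Run:
```python
from h import *
d=pickle.load(open('w4.pkl','rb'));w=d['wrist'];s=d['side'];o=np.array([172,140]);k=800/180
pf=np.load('body.npy')
P=np.array([[75,72,66],[75,52,66],[55,72,59],[55,52,59],[100,90,66]])/1e3
uv=o+np.array([[341,199],[441,193],[348,284],[445,280],[238,77]])/k
p,e=fit(w,P,uv,pf);print('body from pocket',p.round(4),e,(proj(w,body(p,P))-uv).round(1).tolist())
print('pocket pos: new',body(p,[.065,.062,.066])[0],'old',body(pf,[.065,.062,.066])[0])
q0=np.array([.63592,.04064]);psi=-.341;tx=np.array([np.cos(psi),np.sin(psi)])
ztip=.1574-.018-.055
print('tip wrist',ray(w,o+np.array([397,285])/k,ztip),'minus 2mm along tool x for pin radius')
print('collar low rim apex',ray(w,o+np.array([399,306])/k,ztip+.055)[:2]-.018*tx)
print('tip side',ray(s,(290.1,170.3),ztip),'pocket side',ray(s,(290.9,175.4),.062))
print('tip expected in wrist', proj(w,[*q0,ztip]),'in side',proj(s,[*q0,ztip]))
```

```text
body from pocket [ 0.5565 -0.0012 -0.2917] 0.1888183125114193 [[-0.2, 0.0], [0.4, 0.3], [-0.1, -0.1], [0.0, -0.2], [-0.2, -0.1]]
pocket pos: new [0.63657721 0.03946612 0.066     ] old [0.63717514 0.04037168 0.066     ]
tip wrist [0.63480421 0.03952612 0.0844    ] minus 2mm along tool x for pin radius
collar low rim apex [0.63344079 0.03990739]
tip side [0.63642966 0.04157995 0.0844    ] pocket side [0.6405759  0.03883988 0.062     ]
tip expected in wrist [[259.5801728  203.34010322]] in side [[290.02782605 170.45394676]]
```

>>> {"name": "carry_out", "arguments": {"moves": [[[1.8, -0.1, 0], 0, 0], [[1.8, -0.1, 0], 0, 0], [[0, 0, 4], 0, 0], [[0, 0, 5], 0, 0], [[0, 0, 4], 0, 0], [[0, 0, 2], 0, 0], [[0, 0, 0], 0, 0], [[0, 0, 0], 0, 0]]}}

```text
time: 11.42
position: [0.6402, 0.0397, 0.1438]
orientation: [3.096, -0.533, -0.001]
wrist_force: [0.3, 0.2, -0.9]
width: 0.0196
gripper_force: 49.3
```

Run:
```python
from h import *
from bench import arm
q=arm.sense();print(q['position'],q['orientation'],q['wrist_force'])
d={n:arm.get_image(n) for n in('wrist','side')};pickle.dump(d,open('w5.pkl','wb'))
w=d['wrist'];a=tile(w['img'],212,160,100,75,800,600,10)
a[405:,540:]=tile(d['side']['img'],266,150,48,36,260,195,10)
cv2.imwrite('pics/w5.png',a)
```

```text
[0.64017582 0.03965416 0.1437922 ] [ 3.09595337e+00 -5.33257215e-01 -5.29934802e-04] [ 0.2889319   0.24100179 -0.85002783]
```

View pics/w5.png

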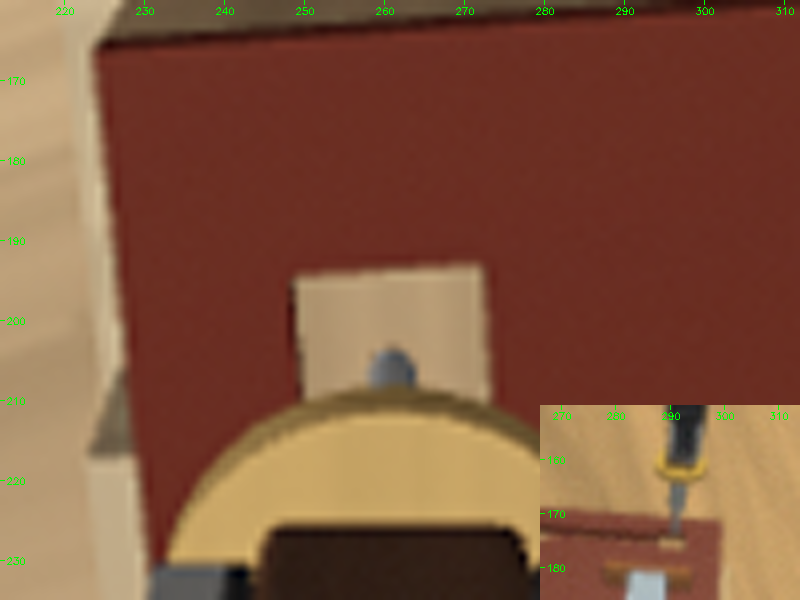

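Run:
```python
from h import *
d=pickle.load(open('w5.pkl','rb'));w=d['wrist'];o=np.array([212,160]);k=8
pf=np.load('body.npy')
P=np.array([[75,72,66],[75,52,66],[100,90,66]])/1e3
uv=o+np.array([[293,276],[484,264],[97,46]])/k
p,e=fit(w,P,uv,pf);print(p.round(4),e)
S=body(p,[.065,.062,.066])[0];t=ray(w,o+np.array([393,349])/k,.0712)[:2]-.002*np.array([.942,-.334])
print('pocket',S,'tip',t,'tip-TCP',t-[.64018,.03965])
```

```text
[ 0.5569 -0.0015 -0.2876] 0.14299990513611355
pocket [0.63682937 0.0394832  0.066     ] tip [0.63800063 0.03919326] tip-TCP [-0.00217937 -0.00045674]
```

>>> {"name": "carry_out", "arguments": {"moves": [[[-1.2, 0, 2], 0, 0], [[0, 0, 3], 0, 0], [[0, 0, 3], 0, 0], [[0, 0, 2], 0, 0], [[0, 0, 0], 0, 0], [[0, 0, 0], 0, 0]]}}

```text
time: 12.02
position: [0.6391, 0.0401, 0.1338]
orientation: [3.096, -0.533, -0.0]
wrist_force: [-0.1, 0.5, -0.7]
width: 0.0191
gripper_force: 49.3
```

>>> {"name": "carry_out", "arguments": {"moves": [[[0, 0, 0.8], 0, 0], [[0, 0, 0], 0, 0], [[0, 0, 0], 0, 0]]}}

```text
time: 12.27
position: [0.6392, 0.04, 0.1333]
orientation: [-3.096, 0.533, -0.0]
wrist_force: [0.3, 0.6, -0.7]
width: 0.0196
gripper_force: 49.3
```

>>> {"name": "carry_out", "arguments": {"moves": [[[0, 0, 0.6], 0, 0], [[0, 0, 0], 0, 0], [[0, 0, 0], 0, 0]]}}

```text
time: 12.52
position: [0.6391, 0.04, 0.1326]
orientation: [-3.096, 0.533, 0.0]
wrist_force: [-0.2, -0.8, -1.7]
width: 0.0196
gripper_force: 49.3
```

>>> {"name": "carry_out", "arguments": {"moves": [[[0, 0, 0.6], 0, 0], [[0, 0, 0], 0, 0], [[0, 0, 0], 0, 0]]}}

```text
time: 12.77
position: [0.6391, 0.0401, 0.132]
orientation: [-3.096, 0.533, 0.0]
wrist_force: [0.5, -0.2, -0.8]
width: 0.0196
gripper_force: 49.3
```

>>> {"name": "carry_out", "arguments": {"moves": [[[0, 0, 0.6], 0, 0], [[0, 0, 0], 0, 0], [[0, 0, 0], 0, 0]]}}

```text
time: 13.02
position: [0.6392, 0.0401, 0.1316]
orientation: [-3.096, 0.533, -0.0]
wrist_force: [-0.1, -0.1, 1.8]
width: 0.0193
gripper_force: 49.6
```

The floor shows as light contact at TCP z = 131.8 mm, so the tip is 72.8 mm below the TCP. I'll raise it 1.8 mm and run the channel.

```bash
cat > path.py <<'E'
from h import *
yaw=-.280;S=np.array([.6368,.0395]);off=np.array([-.0023,-.0005])
c,s=np.cos(yaw),np.sin(yaw)
def W(x,y,v=3.2,ds=(0,0)):
    r=np.array([x-65,y-62])/1e3;return (*(S+[c*r[0]-s*r[1],s*r[0]+c*r[1]]-off+np.array(ds)),.1335,-.3412,v)
E
python3 - <<'E'
from path import *
plan([(.6391,.0400,.1335,-.3412)]+[W(-22,62),W(-72,12),W(-72,-60)],0,start=[.6391,.0400,.1316,-.3412])
E
```

```text
[[[0.0,-0.0,-1.9],-0.0,0],[[-3.1,0.2,-0.0],-0.0,0],[[-3.1,0.2,-0.0],-0.0,0],[[-3.1,0.2,-0.0],-0.0,0],[[-3.1,0.2,-0.0],-0.0,0],[[-3.1,0.2,-0.0],-0.0,0],[[-3.1,0.1,-0.0],-0.0,0],[[-3.1,0.2,-0.0],-0.0,0]]
[[[-3.1,0.2,-0.0],-0.0,0],[[-3.1,0.2,-0.0],-0.0,0],[[-3.1,0.2,-0.0],-0.0,0],[[-3.1,0.2,-0.0],-0.0,0],[[-3.1,0.2,-0.0],-0.0,0],[[-3.1,0.2,-0.0],-0.0,0],[[-3.1,0.2,-0.0],-0.0,0],[[-3.1,0.2,-0.0],-0.0,0]]
[[[-3.1,0.1,-0.0],-0.0,0],[[-3.1,0.2,-0.0],-0.0,0],[[-3.1,0.2,-0.0],-0.0,0],[[-3.1,0.2,-0.0],-0.0,0],[[-3.1,0.2,-0.0],-0.0,0],[[-3.1,0.2,-0.0],-0.0,0],[[-3.1,0.2,-0.0],-0.0,0],[[-3.1,0.2,-0.0],-0.0,0]]
[[[-3.1,0.2,-0.0],-0.0,0],[[-3.1,0.2,-0.0],-0.0,0],[[-3.1,0.1,-0.0],-0.0,0],[[-3.1,0.2,-0.0],-0.0,0],[[-3.1,0.2,-0.0],-0.0,0],[[-2.0,2.3,-0.0],-0.0,0],[[-2.1,2.3,-0.0],-0.0,0],[[-2.0,2.3,-0.0],-0.0,0]]
[[[-2.1,2.3,-0.0],-0.0,0],[[-2.0,2.3,-0.0],-0.0,0],[[-2.0,2.3,-0.0],-0.0,0],[[-2.1,2.3,-0.0],-0.0,0],[[-2.0,2.3,-0.0],-0.0,0],[[-2.0,2.3,-0.0],-0.0,0],[[-2.1,2.3,-0.0],-0.0,0],[[-2.0,2.3,-0.0],-0.0,0]]
[[[-2.1,2.3,-0.0],-0.0,0],[[-2.0,2.3,-0.0],-0.0,0],[[-2.0,2.4,-0.0],-0.0,0],[[-2.1,2.3,-0.0],-0.0,0],[[-2.0,2.3,-0.0],-0.0,0],[[-2.1,2.3,-0.0],-0.0,0],[[-2.0,2.3,-0.0],-0.0,0],[[-2.0,2.3,-0.0],-0.0,0]]
[[[-2.1,2.3,-0.0],-0.0,0],[[-2.0,2.3,-0.0],-0.0,0],[[-2.0,2.3,-0.0],-0.0,0],[[-2.1,2.3,-0.0],-0.0,0],[[0.2,3.1,-0.0],-0.0,0],[[0.2,3.1,-0.0],-0.0,0],[[0.2,3.2,-0.0],-0.0,0],[[0.2,3.1,-0.0],-0.0,0]]
[[[0.2,3.1,-0.0],-0.0,0],[[0.2,3.1,-0.0],-0.0,0],[[0.1,3.2,-0.0],-0.0,0],[[0.2,3.1,-0.0],-0.0,0],[[0.2,3.1,-0.0],-0.0,0],[[0.2,3.1,-0.0],-0.0,0],[[0.2,3.2,-0.0],-0.0,0],[[0.2,3.1,-0.0],-0.0,0]]
[[[0.2,3.1,-0.0],-0.0,0],[[0.2,3.1,-0.0],-0.0,0],[[0.2,3.2,-0.0],-0.0,0],[[0.2,3.1,-0.0],-0.0,0],[[0.2,3.1,-0.0],-0.0,0],[[0.2,3.1,-0.0],-0.0,0],[[0.1,3.2,-0.0],-0.0,0],[[0.2,3.1,-0.0],-0.0,0]]
[[[0.2,3.1,-0.0],-0.0,0],[[0.2,3.1,-0.0],-0.0,0],[[0.2,3.2,-0.0],-0.0,0]]
end [ 0.4737 -0.0394  0.1335 -0.3412] 75
```

>>> {"name": "carry_out", "arguments": {"moves": [[[0, 0, -1.9], 0, 0], [[-3.1, 0.2, 0], 0, 0], [[-3.1, 0.2, 0], 0, 0], [[-3.1, 0.2, 0], 0, 0], [[-3.1, 0.2, 0], 0, 0], [[-3.1, 0.2, 0], 0, 0], [[-3.1, 0.1, 0], 0, 0], [[-3.1, 0.2, 0], 0, 0]]}}

```text
time: 13.68
position: [0.6179, 0.0462, 0.1333]
orientation: [-3.096, 0.533, 0.0]
wrist_force: [-0.4, 0.1, -1.1]
width: 0.0191
gripper_force: 49.4
```

>>> {"name": "carry_out", "arguments": {"moves": [[[-3.1, 0.2, 0], 0, 0], [[-3.1, 0.2, 0], 0, 0], [[-3.1, 0.2, 0], 0, 0], [[-3.1, 0.2, 0], 0, 0], [[-3.1, 0.2, 0], 0, 0], [[-3.1, 0.2, 0], 0, 0], [[-3.1, 0.2, 0], 0, 0]]}}

```text
time: 14.27
position: [0.597, 0.0521, 0.1333]
orientation: [-3.096, 0.533, 0.0]
wrist_force: [-0.1, 0.2, -1.0]
width: 0.0191
gripper_force: 49.4
```

>>> {"name": "carry_out", "arguments": {"moves": [[[-3.1, 0.2, 0], 0, 0], [[-3.1, 0.1, 0], 0, 0], [[-3.1, 0.2, 0], 0, 0], [[-3.1, 0.2, 0], 0, 0], [[-3.1, 0.2, 0], 0, 0], [[-3.1, 0.2, 0], 0, 0], [[-3.1, 0.2, 0], 0, 0]]}}

```text
time: 14.85
position: [0.5762, 0.0581, 0.1333]
orientation: [-3.096, 0.533, -0.0]
wrist_force: [0.0, -0.7, -1.1]
width: 0.0194
gripper_force: 49.4
```

>>> {"name": "carry_out", "arguments": {"moves": [[[-3.1, 0.2, 0], 0, 0], [[-3.1, 0.2, 0], 0, 0], [[-3.1, 0.2, 0], 0, 0], [[-3.1, 0.1, 0], 0, 0], [[-3.1, 0.2, 0], 0, 0], [[-3.1, 0.2, 0], 0, 0], [[0, 0, 0], 0, 0], [[0, 0, 0], 0, 0]]}}

```text
time: 15.52
position: [0.5585, 0.0633, 0.1334]
orientation: [-3.096, 0.533, -0.0]
wrist_force: [0.5, -0.4, -0.2]
width: 0.0196
gripper_force: 49.4
```

Run:
```python
from path import *
from bench import arm
q=arm.sense();print(q['position'],q['wrist_force'],'target',W(-22,62)[:3])
w=arm.get_image('wrist');cv2.imwrite('pics/w6.png',tile(w['img'],152,110,240,180,800,600,10));pickle.dump(w,open('w6.pkl','wb'))
```

```text
[0.55847421 0.06328871 0.13338339] [ 0.45804501 -0.36878244 -0.213258  ] target (np.float64(0.555488176866963), np.float64(0.0640429414250779), 0.1335)
```

View pics/w6.png

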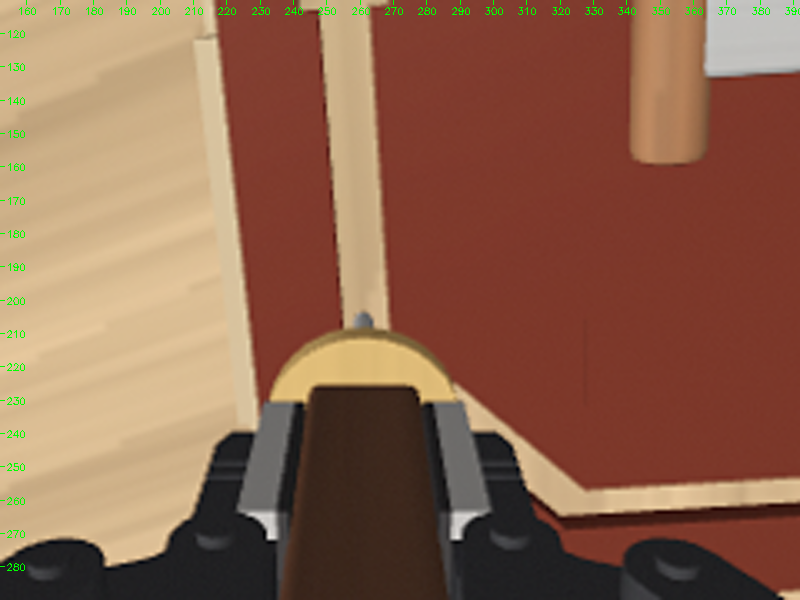

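The tip at (261,204) is in the middle of the first run near bend 1. The slanting and last runs are visible at right, with bend 2's inner corner at about (328,257). I'll refit the yaw from this picture before turning the corner. That was my last allowed picture, so from here I measure by numbers only.

Run:
```python
from path import *
w=pickle.load(open('w6.pkl','rb'));o=np.array([152,110]);k=800/240
L=[]  # (view px, z, axis, body value)
A=[((323,40),.059,1,67.5),((343,320),.059,1,67.5),((371,40),.066,1,56.5),((387,310),.066,1,56.5),
((800,478),.066,0,-66.5),((620,488),.066,0,-66.5),((800,503),.059,0,-77.5),((600,513.5),.059,0,-77.5)]
C=[((586,490),.066,(-66.5,9.7)),((560,516),.059,(-77.5,14.3))]
def f(p):
    r=[]
    ib=lambda X:np.array([[np.cos(p[2]),np.sin(p[2])],[-np.sin(p[2]),np.cos(p[2])]])@(X[:2]-p[:2])*1e3
    for uv,z,a,v in A:r.append(ib(ray(w,o+np.array(uv)/k,z))[a]-v)
    for uv,z,v in C:r+=list(ib(ray(w,o+np.array(uv)/k,z))-v)
    return r
r=least_squares(f,[.557,-.0015,-.28]);print(r.x.round(4),np.round(r.fun,1))
t=ray(w,o+np.array([363,315])/k,.0607)[:2]-.002*np.array([.942,-.334]);print('tip',t,'model TCP+off',np.array([.55847,.06329])+off)
R2=np.array([[np.cos(r.x[2]),np.sin(r.x[2])],[-np.sin(r.x[2]),np.cos(r.x[2])]])
print('tip in body (seen)',R2@(t-r.x[:2])*1e3,'(TCP+off)',R2@(np.array([.55847,.06329])+off-r.x[:2])*1e3)
for b in [(-.022,.062),(-.072,.012),(-.072,-.062)]:
    print('TCP target by this view',body(r.x,[*b,.066])[0][:2]-off,'by model',W(b[0]*1e3,b[1]*1e3)[:2])
```

```text
[ 0.5574 -0.0024 -0.2751] [-0.1  0.2  0.1  0.2  0.2  0.3 -0.4 -0.1  0.3 -0.5 -0.2  0.1]
tip [0.55566478 0.0632558 ] model TCP+off [0.55617 0.06279]
tip in body (seen) [-19.52309703  62.75254836] (TCP+off) [-18.91034232  62.4415045 ]
TCP target by this view [0.55537659 0.06370441] by model (np.float64(0.555488176866963), np.float64(0.0640429414250779))
TCP target by this view [0.49367426 0.02916714] by model (np.float64(0.4936176225232188), np.float64(0.02980795193774504))
TCP target by this view [ 0.47357211 -0.04205016] by model (np.float64(0.47316730452947436), np.float64(-0.041310150497252014))
```

Run:
```python
from path import *
p=[.5574,-.0024,-.2751]
V=lambda x,y:(*(body(p,[x/1e3,y/1e3,0])[0][:2]-off),.1334,-.3412,3.2)
plan([V(-22,62),V(-72,12),V(-72,-61)],0,start=[.55847,.06329,.1334,-.3412])
```

```text
[[[-3.1,0.6,-0.0],-0.0,0],[[-2.0,2.3,-0.0],-0.0,0],[[-2.0,2.3,-0.0],-0.0,0],[[-2.1,2.3,-0.0],-0.0,0],[[-2.0,2.4,-0.0],-0.0,0],[[-2.0,2.3,-0.0],-0.0,0],[[-2.0,2.3,-0.0],-0.0,0],[[-2.1,2.3,-0.0],-0.0,0]]
[[[-2.0,2.3,-0.0],-0.0,0],[[-2.0,2.3,-0.0],-0.0,0],[[-2.0,2.3,-0.0],-0.0,0],[[-2.1,2.3,-0.0],-0.0,0],[[-2.0,2.4,-0.0],-0.0,0],[[-2.0,2.3,-0.0],-0.0,0],[[-2.0,2.3,-0.0],-0.0,0],[[-2.1,2.3,-0.0],-0.0,0]]
[[[-2.0,2.3,-0.0],-0.0,0],[[-2.0,2.3,-0.0],-0.0,0],[[-2.0,2.3,-0.0],-0.0,0],[[-2.1,2.3,-0.0],-0.0,0],[[-2.0,2.4,-0.0],-0.0,0],[[-2.0,2.3,-0.0],-0.0,0],[[-2.0,2.3,-0.0],-0.0,0],[[-2.1,2.3,-0.0],-0.0,0]]
[[[0.2,3.2,-0.0],-0.0,0],[[0.2,3.1,-0.0],-0.0,0],[[0.2,3.2,-0.0],-0.0,0],[[0.2,3.2,-0.0],-0.0,0],[[0.3,3.1,-0.0],-0.0,0],[[0.2,3.2,-0.0],-0.0,0],[[0.2,3.2,-0.0],-0.0,0],[[0.2,3.1,-0.0],-0.0,0]]
[[[0.2,3.2,-0.0],-0.0,0],[[0.2,3.2,-0.0],-0.0,0],[[0.2,3.1,-0.0],-0.0,0],[[0.2,3.2,-0.0],-0.0,0],[[0.2,3.2,-0.0],-0.0,0],[[0.3,3.1,-0.0],-0.0,0],[[0.2,3.2,-0.0],-0.0,0],[[0.2,3.2,-0.0],-0.0,0]]
[[[0.2,3.1,-0.0],-0.0,0],[[0.2,3.2,-0.0],-0.0,0],[[0.2,3.2,-0.0],-0.0,0],[[0.2,3.1,-0.0],-0.0,0],[[0.2,3.2,-0.0],-0.0,0],[[0.2,3.2,-0.0],-0.0,0],[[0.3,3.1,-0.0],-0.0,0]]
end [ 0.4739 -0.041   0.1334 -0.3412] 47
```

>>> {"name": "carry_out", "arguments": {"moves": [[[-3.1, 0.6, 0], 0, 0], [[0, 0, 0], 0, 0], [[-2.0, 2.3, 0], 0, 0], [[-2.0, 2.3, 0], 0, 0], [[-2.1, 2.3, 0], 0, 0], [[-2.0, 2.4, 0], 0, 0], [[-2.0, 2.3, 0], 0, 0], [[-2.0, 2.3, 0], 0, 0]]}}

```text
time: 16.23
position: [0.5391, 0.0544, 0.1333]
orientation: [-3.096, 0.533, -0.0]
wrist_force: [0.0, 0.5, -1.2]
width: 0.0193
gripper_force: 49.4
```

>>> {"name": "carry_out", "arguments": {"moves": [[[-2.1, 2.3, 0], 0, 0], [[-2.0, 2.3, 0], 0, 0], [[-2.0, 2.3, 0], 0, 0], [[-2.0, 2.3, 0], 0, 0], [[-2.1, 2.3, 0], 0, 0], [[-2.0, 2.4, 0], 0, 0], [[-2.0, 2.3, 0], 0, 0], [[-2.0, 2.3, 0], 0, 0]]}}

```text
time: 16.9
position: [0.5177, 0.0425, 0.1333]
orientation: [-3.096, 0.533, -0.0]
wrist_force: [-0.4, 0.7, -0.8]
width: 0.0195
gripper_force: 49.4
```

>>> {"name": "carry_out", "arguments": {"moves": [[[-2.1, 2.3, 0], 0, 0], [[-2.0, 2.3, 0], 0, 0], [[-2.0, 2.3, 0], 0, 0], [[-2.0, 2.3, 0], 0, 0], [[-2.1, 2.3, 0], 0, 0], [[-2.0, 2.4, 0], 0, 0], [[-2.0, 2.3, 0], 0, 0], [[-2.0, 2.3, 0], 0, 0]]}}

```text
time: 17.57
position: [0.4962, 0.0305, 0.1333]
orientation: [-3.096, 0.533, -0.0]
wrist_force: [-0.4, 0.2, -0.0]
width: 0.0192
gripper_force: 49.4
```

>>> {"name": "carry_out", "arguments": {"moves": [[[-2.1, 2.3, 0], 0, 0], [[0, 0, 0], 0, 0], [[0, 0, 0], 0, 0]]}}

```text
time: 17.82
position: [0.4937, 0.0291, 0.1334]
orientation: [-3.096, 0.533, -0.0]
wrist_force: [0.4, -1.2, -1.0]
width: 0.019
gripper_force: 49.4
```

On target at bend 2 with no side force. Last run next.

>>> {"name": "carry_out", "arguments": {"moves": [[[0.2, 3.2, 0], 0, 0], [[0.2, 3.1, 0], 0, 0], [[0.2, 3.2, 0], 0, 0], [[0.2, 3.2, 0], 0, 0], [[0.3, 3.1, 0], 0, 0], [[0.2, 3.2, 0], 0, 0], [[0.2, 3.2, 0], 0, 0], [[0.2, 3.1, 0], 0, 0]]}}

```text
time: 18.48
position: [0.4868, 0.0044, 0.1333]
orientation: [-3.096, 0.533, 0.0]
wrist_force: [0.1, 0.1, -0.6]
width: 0.0193
gripper_force: 49.4
```

>>> {"name": "carry_out", "arguments": {"moves": [[[0.2, 3.2, 0], 0, 0], [[0.2, 3.2, 0], 0, 0], [[0.2, 3.1, 0], 0, 0], [[0.2, 3.2, 0], 0, 0], [[0.2, 3.2, 0], 0, 0], [[0.3, 3.1, 0], 0, 0], [[0.2, 3.2, 0], 0, 0], [[0.2, 3.2, 0], 0, 0]]}}

```text
time: 19.15
position: [0.4799, -0.0201, 0.1333]
orientation: [3.096, -0.533, 0.0]
wrist_force: [-0.0, 0.3, 0.5]
width: 0.0197
gripper_force: 49.4
```

>>> {"name": "carry_out", "arguments": {"moves": [[[0.2, 3.1, 0], 0, 0], [[0.2, 3.2, 0], 0, 0], [[0.2, 3.2, 0], 0, 0], [[0.2, 3.1, 0], 0, 0], [[0.2, 3.2, 0], 0, 0], [[0.2, 3.2, 0], 0, 0], [[0.3, 3.1, 0], 0, 0], [[0, 0, 0], 0, 0]]}}

```text
time: 19.82
position: [0.4739, -0.0416, 0.1333]
orientation: [3.096, -0.534, 0.0]
wrist_force: [-0.2, 0.5, -1.6]
width: 0.0194
gripper_force: 49.4
```

>>> {"name": "carry_out", "arguments": {"moves": [[[0, 1, 0], 0, 0], [[0, 0, 0], 0, 0], [[0, 0, 0], 0, 0], [[0, 0, 0], 0, 0], [[0, 0, 0], 0, 0], [[0, 0, 0], 0, 0]]}}

```text
time: 20.32
position: [0.4737, -0.0419, 0.1333]
orientation: [-3.096, 0.533, -0.0]
wrist_force: [0.3, 0.5, -1.6]
width: 0.0195
gripper_force: 49.4
```

Run:
```python
from path import *
# return: straight up, then over the stand; gauge axis back to where it was gripped (TCP .4279,-.3501)
plan([(.4738,-.042,.21,-.3412,30),(.4279,-.3501,.21,-.3412),(.4279,-.3501,.16,-.3412,25)],0,start=[.4738,-.042,.1334,-.3412])
```

```text
[[[0.0,-0.0,-25.5],-0.0,0],[[0.0,-0.0,-25.6],-0.0,0],[[0.0,-0.0,-25.5],-0.0,0],[[6.6,34.0,-0.0],-0.0,0],[[6.7,33.9,-0.0],-0.0,0],[[6.6,34.0,-0.0],-0.0,0],[[6.7,34.0,-0.0],-0.0,0],[[6.6,33.9,-0.0],-0.0,0]]
[[[6.7,34.0,-0.0],-0.0,0],[[6.6,34.0,-0.0],-0.0,0],[[6.7,33.9,-0.0],-0.0,0],[[6.6,34.0,-0.0],-0.0,0],[[0.0,-0.0,16.7],-0.0,0],[[0.0,-0.0,16.6],-0.0,0],[[0.0,-0.0,16.7],-0.0,0]]
end [ 0.4279 -0.3501  0.16   -0.3412] 15
```

>>> {"name": "carry_out", "arguments": {"moves": [[[0, 0, -5], 0, 0], [[0, 0, -6], 0, 0], [[0, 0, -16], 0, 0], [[0, 0, -25], 0, 0], [[0, 0, -25], 0, 0], [[0, 0, 0], 0, 0], [[6.6, 34.0, 0], 0, 0], [[6.7, 33.9, 0], 0, 0]]}}

```text
time: 20.98
position: [0.4636, -0.1103, 0.2113]
orientation: [3.097, -0.528, 0.002]
wrist_force: [0.8, -0.4, -1.5]
width: 0.0195
gripper_force: 49.3
```

>>> {"name": "carry_out", "arguments": {"moves": [[[6.6, 34.0, 0], 0, 0], [[6.7, 34.0, 0], 0, 0], [[6.6, 33.9, 0], 0, 0], [[6.7, 34.0, 0], 0, 0], [[6.6, 34.0, 0], 0, 0], [[6.7, 33.9, 0], 0, 0], [[6.6, 34.0, 0], 0, 0], [[0, 0, 0], 0, 0]]}}

```text
time: 21.65
position: [0.4265, -0.3546, 0.2101]
orientation: [3.094, -0.538, -0.001]
wrist_force: [0.0, -0.3, -1.0]
width: 0.0193
gripper_force: 49.5
```

>>> {"name": "carry_out", "arguments": {"moves": [[[0, 0, 0], 0, 0], [[0, 0, 0], 0, 0], [[0, 0, 0], 0, 0]]}}

```text
time: 21.9
position: [0.428, -0.3493, 0.2105]
orientation: [-3.096, 0.532, -0.0]
wrist_force: [0.5, 0.0, -1.6]
width: 0.0193
gripper_force: 49.5
```

Run:
```python
from path import *
from bench import arm
q=arm.sense();M=R.from_rotvec(q['orientation']).as_matrix();y=np.arctan2(M[1,0],M[0,0]);print(q['position'],y)
e=np.array([.4279,-.3501])-q['position'][:2];print('tool dx,dy',1e3*(np.cos(y)*e[0]+np.sin(y)*e[1]),1e3*(np.sin(y)*e[0]-np.cos(y)*e[1]))
```

```text
[ 0.42798013 -0.34928581  0.21052321] -0.34033516951567716
tool dx,dy 0.19624067204020948 0.7942379542368537
```

>>> {"name": "carry_out", "arguments": {"moves": [[[0.2, 0.8, 10], 0, 0], [[0, 0, 20], 0, 0], [[0, 0, 20], 0, 0], [[0, 0, 15], 0, 0], [[0, 0, 15], 0, 0], [[0, 0, 0], 0, 0]]}}

```text
time: 22.4
position: [0.4269, -0.3493, 0.1267]
orientation: [-3.094, 0.531, 0.006]
wrist_force: [-1.4, 0.2, -1.4]
width: 0.0198
gripper_force: 49.5
```

>>> {"name": "carry_out", "arguments": {"moves": [[[0, 0, 10], 0, 0], [[0, 0, 10], 0, 0], [[0, 0, 8], 0, 0], [[0, 0, 5], 0, 0], [[0, 0, 0], 0, 0], [[0, 0, 0], 0, 0]]}}

```text
time: 22.9
position: [0.4276, -0.3509, 0.0973]
orientation: [-3.096, 0.533, 0.0]
wrist_force: [-0.5, 0.3, -1.8]
width: 0.0198
gripper_force: 49.5
```

>>> {"name": "carry_out", "arguments": {"moves": [[[0, 0, 2], 0, 0], [[0, 0, 1], 0, 0], [[0, 0, 1], 0, 0], [[0, 0, 0], 0, 0], [[0, 0, 0], 0, 0]]}}

```text
time: 23.32
position: [0.4277, -0.3509, 0.0934]
orientation: [3.096, -0.533, 0.0]
wrist_force: [-0.4, -0.9, -0.9]
width: 0.0194
gripper_force: 49.5
```

>>> {"name": "carry_out", "arguments": {"moves": [[[0, 0, 0.6], 0, 0], [[0, 0, 0.4], 0, 0], [[0, 0, 0], 0, 0], [[0, 0, 0], 0, 0]]}}

```text
time: 23.65
position: [0.4278, -0.351, 0.093]
orientation: [3.096, -0.533, 0.001]
wrist_force: [-2.2, 1.9, 5.5]
width: 0.0191
gripper_force: 50.5
```

The collar rests on the stand with light force. Release gently, wait, and lift clear.

>>> {"name": "carry_out", "arguments": {"moves": [[[0, 0, 0], 0, 0.3], [[0, 0, 0], 0, 0.4], [[0, 0, 0], 0, 0.5], [[0, 0, 0], 0, 0.6], [[0, 0, 0], 0, 0.6], [[0, 0, 0], 0, 0.6], [[0, 0, -10], 0, 0.6], [[0, 0, -20], 0, 0.6]]}}

```text
time: 24.32
position: [0.4269, -0.3502, 0.121]
orientation: [-3.094, 0.533, 0.005]
wrist_force: [0.2, 0.5, -0.2]
width: 0.0514
gripper_force: 0.0
```

>>> {"name": "carry_out", "arguments": {"moves": [[[0, 0, -30], 0, 0.6], [[0, 0, -35], 0, 0.6], [[0, 0, -35], 0, 0.6], [[-30, 0, 0], 0, 0.6], [[-30, 0, 0], 0, 0.6], [[0, 0, 0], 0, 0.6], [[0, 0, 0], 0, 0.6], [[0, 0, 0], 0, 0.6]]}}

```text
time: 24.98
position: [0.3713, -0.331, 0.223]
orientation: [3.096, -0.534, 0.001]
wrist_force: [-0.2, -1.0, -0.5]
width: 0.0515
gripper_force: 0.0
```

Run:
```python
from path import *
from bench import arm
q=arm.sense();print(q['position'],q['wrist_force'],q['width'])
w=arm.get_image('wrist');im=w['img'].astype(int);s=arm.get_image('side');t=arm.get_image('top')
pickle.dump((w,s,t),open('w7.pkl','wb'))
def brass(g,z,est=(.4257,-.3505)):
    i=g['img'];u,v=proj(g,[*est,z])[0];h=cv2.cvtColor(i,cv2.COLOR_RGB2HSV)
    m=((h[...,0]>17)&(h[...,0]<32)&(h[...,1]>110)&(h[...,2]>110)).astype(np.uint8)
    yy,xx=np.mgrid[:384,:512];m*=((abs(xx-u)<45)&(abs(yy-v)<45)).astype(np.uint8)
    n,l,st,c=cv2.connectedComponentsWithStats(m);j=1+np.argmax(st[1:,4]);return st[j],c[j],m,l==j
st,c,m,l=brass(w,.081);print('wrist collar',st,c,'bbox centre->',ray(w,(st[0]+st[2]/2-.5,st[1]+st[2]/2-.5),.081),'size px expected',proj(w,[[.4257,-.3505,.081],[.4257,-.3325,.081]]))
# compare to pre-grasp wrist view (w1): same detector
w1=pickle.load(open('w1.pkl','rb'));st,c,_,_=brass(w1,.081,(.4265,-.349));print('before',st,ray(w1,(st[0]+st[2]/2-.5,st[1]+st[3]/2-.5),.081))
d=pickle.load(open('im0.pkl','rb'))
for n,a,b in(('top',d['top'],t),('side',d['side'],s)):
    print(n,[ (x[0].tolist(),x[1].round(1).tolist()) for x in (brass(a,.078)[:2],brass(b,.078)[:2])])
    x=[proj(a,P)[0].round(1).tolist() for P in ([.4265,-.349,.155],)]
    u,v=proj(a,[.4265,-.349,.13])[0].astype(int);df=np.abs(a['img'].astype(int)-b['img'].astype(int))[v-20:v+25,u-18:u+18].max(2)>40
    print('  diff px near gauge',df.sum())
```

```text
[ 0.37134663 -0.33098484  0.22296152] [-0.16977269 -1.007292   -0.50071656] 0.05149346669076649
wrist collar [243 106  36  31 356] [260.38764045 117.37359551] bbox centre-> [ 0.42745133 -0.35159671  0.081     ] size px expected [[260.04865779 125.59354646]
 [243.03984401 131.78975241]]
before [242  88  28  33 271] [ 0.4269529  -0.35062433  0.081     ]
top [([363, 245, 21, 10, 73], [371.4, 249.8]), ([375, 217, 8, 9, 30], [377.7, 220.3])]
  diff px near gauge 767
side [([215, 209, 83, 90, 2470], [266.8, 251.8]), ([208, 209, 90, 90, 2599], [260.6, 256.9])]
  diff px near gauge 16
```

The gauge hangs in its stand: the collar is about 3 mm from the seat, and the side view matches the starting picture there. The gripper is clear, so I'm handing in.

```bash
python3 -c "
from bench import arm
print(arm.job_done())"
```

```text
the job is handed in; nothing more can be done
None
```

The job is handed in, with no verdict shown: the clamp is down, the gauge ran the whole channel without noticeable side force and hangs back in its stand about 3 mm from the seat point, and the arm moved nothing else on the bench that I know of.

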